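# Surface temperature check of a sloping warming plate

### The job

Take a surface temperature reading on the sloping warming plate: lift the square-handled contact thermometer out of its stand and press its sprung tip gently onto the plate inside the marked ring (not one of the crosses), with the thermometer square to the sloping surface and the tip pushed about halfway in. Finish while still holding it there, steady, for the reading; leave the plate's slope and everything else on the bench as they are.

Things in the scene. Friction and masses are not known exactly. Their poses are not given: they have to be found in the camera images.
- probe: the contact thermometer to use, upright in a white stand. Origin on its axis at the underside of its collar, z towards the handle end. Black collar 34 mm across, z 0 to 8 mm; grey square handle 24 x 24 mm (faces across x and y), z 8 to 92 mm; steel stem 12 mm across, z 0 to -70 mm; sprung tip below it, its flat 10 mm copper face at z -85 mm when free. 0.10 to 0.17 kg
- tip_end (a point): centre of the flat face of the thermometer's sprung tip, on the axis, 85 mm below the collar's underside when free; same axes as the thermometer
- probe_tip (a joint): how far the sprung tip is pushed in (m): 0 free, 0.010 fully in. Needs about 1 N to start to move, 2.25 N halfway and 3.5 N fully in (250 N/m)
- stand_sq: the fixed white stand of the contact thermometer: 80 x 80 mm foot, four legs, 64 x 64 x 12 mm top plate whose top is 110 mm above the bench, with a central square hole 19 mm wide, in which the stem hangs while the collar rests on the top. Origin at the middle of the foot's underside, z up.
- stage: the fixed warming unit: white base 210 x 180 x 30 mm, origin at the middle of its underside, x towards its far edge, z up; the sloping plate is hinged at its front edge (the edge at -x), 36 mm up
- plate (a joint): slope of the warming plate (rad): 0 is level; it grows as the far edge is raised. Stiff: it stays where it is. 0.20 to 0.45 at the start
- ring (a point): centre of the marked ring (dark line 29 mm across) on the sloping aluminium plate's top face: 105 mm up the slope from the hinge, 25 mm left (+y) of the middle. Plate 200 mm along the slope, 180 mm wide, 12 mm thick, 6 mm ledge at its low edge. z is the outward normal of the face, x points up the slope. Four crosses are marked elsewhere on it
- needle: another instrument, not wanted: a round-handled needle thermometer (handle 22 mm across, top 70 mm above its origin) standing in a like white stand. Origin at the underside of its collar, z up.
- stand_rd: the fixed white stand of the round-handled instrument, same form and size as the other stand. Which stand is where varies.
- bottle_big: bystander: glass bottle with red cap, 86 mm across, 170 mm tall; origin at its underside
- bottle_small: bystander: glass jar with red cap, 60 mm across, 110 mm tall; origin at its underside
- burner: bystander: gas burner, 90 mm across at the can, 150 mm tall; origin at its underside
- dishes: bystander: two stacked culture dishes, 94 mm across, 30 mm tall; origin at the underside
- beaker: bystander: white plastic beaker, 70 mm across, 90 mm tall; origin at its underside
- marker: bystander: marker pen lying down, 125 mm long, 16 mm thick; origin at its underside
- tipbox: bystander: blue box with clear top, 120 x 85 x 75 mm; origin at its underside

How it is judged:
By the outcome, as a careful person would: the job done as asked, in the order asked, and still so for the second after the job is handed in, while the arm keeps its last pose, push and grip.
It also fails if it takes over 40 s, if anything falls off the work surface, if the arm or the gripper's body presses on something with over 40 N, if the wrist force passes 120 N, or if a joint passes its speed limit or range.

### The arm

A 6-joint arm with a two-finger parallel gripper is mounted at the origin on the work surface. World frame = base frame: x ahead of the robot, y to its left, z up, the work surface at z = 0. Lengths are in m, angles in rad, forces in N, time in s.
With the tool pointing down it reaches from about 0.425 to 0.95 m from the base axis. Payload 3.5 kg.
Tool frame: the origin (TCP) lies between the finger pads; the fingertips stand 22 mm ahead of it and the grasp point (between the pads) lies 3 mm ahead of it (ctrl.nose_length is the z of the fingertips in the tool frame, in m); z points along the fingers, y is the line along which they close (so a half turn about z gives the same grasp; the last joint's range is limited). The gripper opens to 85 mm and grips with 20 to 120 N. Pads are 22 mm wide; open, the fingers measure 114 mm over their backs; the gripper's body (76 mm by 85 mm) begins 54 mm behind the grasp point. The pads swing forward as they close: fully open they stand 13 mm farther back than shut.
Start: joints at [0.956, 0.286, 1.577, -0, 1.279, -0.15], TCP at [0.303, 0.603, 0.253] pointing down, gripper open.
Joint ranges: [-2.77, 2.77], [-0.9, 2.22], [0.21, 2.48], [-1.53, 4.67], [0.24, 2.81], [-2.84, 2.84]. Speed limits (rad/s): [2.79, 2.79, 3.14, 3.14, 3.14, 3.14].

### API

Orientations are given as a unit quaternion [x, y, z, w].
In Python, from plant import ctrl gives the robot as it stands. The module is installed in compiled form; this text tells all that it offers.
- The arm moves only by the tool send_rows, never from a script. Its argument "rows" is text: rows parted by semicolons, each of 7 numbers parted by spaces: the turn, a rotation vector about the tool's x, y, z in shares of 360 degrees (1.0 is 360 degrees), then the shift along the tool's x, y, z in normalised numbers (1 is 50 cm), then the opening, from -1 (shut) to 1 (fully open). A call has 1 to 8 rows; each row is the pose to reach, as a shift and turn from the pose commanded when the call began, along the tool's axes at that moment; what a row does not reach only later rows make up. A row lasts 1/8 s, in which the tool goes at most 62.5 mm and 10.7 degrees, less where a joint would pass 70% of its speed; a pose out of reach is approached as far as the arm can. Shift and turn numbers lie between -1 and 1, and a call with a number outside is refused. A call with a gripper value outside its range is refused whole. The fingers move at their own pace and stop on an object; "grip_force" is the grip in N (left out, the last holds). Time passes only in rows, so rows that repeat a pose let the fingers close. It gives the time, the measured TCP pose, the force, the opening and the grip force at its end, in the units of the state.
- ctrl.get_state(): the state, without advancing time (a new reading comes with each control period).
- ctrl.read_camera(name): name is "side" or "top" or "wrist"; returns a dict with "color" (480x640x3 uint8, red, green, blue), "fx", "fy", "cx", "cy" (pixels), "extrinsics" (4x4, takes a point from world to camera coordinates). Camera axes: x right, y down, z forward; pixel columns grow to the right and rows downward; lengths in m; the calibration is good to about 2 mm. A picture is of the moment at which its call begins. There is no depth.
- ctrl.sign_off(): hands the job in; it is judged then, once.
Trained networks look in a picture, given as the dict that the camera call returned (one of the last four; its "shot" number tells which), for a name from the list of things; names that differ only in an ending like _2 or _b are one class to them, and where a whole thing is asked for, a point or a joint stands for the part that bears it (a point fixed in the world has none). Each returns a list of dicts, best first, with "p" (0 to 1); they miss things now and then, are a little off and sometimes report something else, mostly with a low value. They report only what shows in the picture. A call takes as long as a camera call.
- ctrl.look_for(picture, target): "position" ([x, y, z] in m, in the coordinates of the camera as it stood for that picture, good to about 4 mm: the middle of the surface that is visible of it).
The state is a dict: "time": time; "qpos": joint angles; "dq": joint speeds; "joint_efforts": joint torques, N m; "eef_pos": TCP position; "tcp_rot": TCP orientation; "contact_force": force on the tool from outside, world axes, zero at the start; "wrist_torque": the same for the moment, N m; "opening": opening from 0.0 (shut) to 1.0 (fully open); "finger_force": force on a finger pad.
Only numpy, scipy, OpenCV 4.12 (cv2) and the standard library are available. Lean on these libraries where they do the work, as an engineer would, in place of code of your own. Each camera call takes 0.05 s, during which the arm holds its last target. There are 200 camera calls.

## Working session

There is one attempt and no reset: what is moved stays moved. The work goes in short steps, Python scripts to look and compute and a tool call to move; the robot and the scene stay as the last step left them, time stands still between calls to the robot, and variables do not carry over. Pictures are saved under pics/ and viewed, at most 10 in all, crops included, and the job is handed in when it is done.

Besides the shell and the picture viewer there is one more tool, called after "Emit:" as name(argument=value, ...) on one line, values as JSON. send_rows: Moves the arm, as the interface text tells. Its arguments: {"type":"object","properties":{"rows":{"type":"string"},"grip_force":{"type":"number"}},"required":["rows"]}

```bash
mkdir -p pics; cat > h.py <<'E'
import numpy as np, cv2
from scipy.spatial.transform import Rotation as R
from plant import ctrl
def cam(n):
    p=ctrl.read_camera(n); E=np.array(p["extrinsics"]); return p,E
def save(p,f): cv2.imwrite("pics/"+f,cv2.cvtColor(p["color"],cv2.COLOR_RGB2BGR))
def find(p,E,t,k=2):
    out=[]
    for d in ctrl.look_for(p,t)[:k]:
        c=np.array(d["position"]); w=np.linalg.inv(E)@np.r_[c,1]
        uv=(p["fx"]*c[0]/c[2]+p["cx"],p["fy"]*c[1]/c[2]+p["cy"])
        out.append((round(d["p"],2),w[:3].round(4).tolist(),np.round(uv).tolist()))
    return out
def ray(p,E,u,v):
    Ei=np.linalg.inv(E); d=Ei[:3,:3]@np.array([(u-p["cx"])/p["fx"],(v-p["cy"])/p["fy"],1]); return Ei[:3,3],d/np.linalg.norm(d)
def proj(p,E,X):
    c=E[:3,:3]@np.asarray(X)+E[:3,3]; return np.array([p["fx"]*c[0]/c[2]+p["cx"],p["fy"]*c[1]/c[2]+p["cy"]])
def tri(rays):
    A=sum(np.eye(3)-np.outer(d,d) for o,d in rays); b=sum((np.eye(3)-np.outer(d,d))@o for o,d in rays); return np.linalg.solve(A,b)
E
python3 - <<'E'
from h import *
for n in ["side","top"]:
    p,E=cam(n); save(p,n+"1.png"); print(n,p["fx"],np.linalg.inv(E)[:3,3].round(3))
    for t in ["probe","stand_sq","stage","ring","needle","stand_rd","bottle_big","bottle_small","burner","dishes","beaker","marker","tipbox"]: print(t,find(p,E,t))
s=ctrl.get_state(); print(s["eef_pos"],s["tcp_rot"],s["opening"])
E
```

```text
side 482.52436596494886 [-0.063 -0.811  0.794]
probe [(0.89, [0.4614, -0.2087, 0.152], [351.0, 270.0])]
stand_sq [(0.94, [0.4543, -0.2181, 0.0528], [350.0, 309.0]), (0.51, [0.5528, 0.1357, 0.0778], [295.0, 217.0])]
stage [(0.58, [0.5368, 0.1152, 0.0569], [295.0, 228.0])]
ring [(0.97, [0.549, 0.1361, 0.076], [294.0, 218.0]), (0.7, [0.4572, -0.209, 0.1525], [349.0, 271.0])]
needle [(0.81, [0.5706, -0.3607, 0.1408], [440.0, 291.0]), (0.67, [0.538, 0.1166, 0.0604], [295.0, 227.0])]
stand_rd [(0.79, [0.5596, -0.37, 0.0556], [435.0, 326.0]), (0.41, [0.5486, 0.1375, 0.0759], [294.0, 218.0])]
bottle_big [(0.82, [0.2726, -0.4472, 0.1054], [356.0, 408.0])]
bottle_small [(0.88, [0.6825, -0.3164, 0.0998], [457.0, 274.0])]
burner [(0.76, [0.7613, -0.1231, 0.0564], [416.0, 239.0])]
dishes [(0.96, [0.6418, -0.1601, 0.0297], [392.0, 271.0])]
beaker [(0.96, [0.3991, 0.3912, 0.0649], [204.0, 202.0])]
marker [(0.78, [0.3906, -0.0504, 0.0111], [285.0, 295.0])]
tipbox [(0.72, [0.6232, 0.4299, 0.0521], [262.0, 178.0]), (0.2, [0.7625, -0.1244, 0.0561], [417.0, 239.0])]
top 447.40258676693946 [0.301 0.019 1
[... 398 characters left out ...]
 268.0])]
bottle_big [(0.73, [0.2953, -0.4037, 0.1144], [486.0, 334.0])]
bottle_small [(0.96, [0.6839, -0.2885, 0.1056], [435.0, 199.0])]
burner [(0.9, [0.7749, -0.1059, 0.0646], [371.0, 175.0]), (0.27, [0.6528, -0.1494, 0.0305], [385.0, 216.0])]
dishes [(0.77, [0.6506, -0.1547, 0.0294], [387.0, 217.0])]
beaker [(0.79, [0.4106, 0.4256, 0.0506], [194.0, 296.0])]
marker [(0.62, [0.4092, 0.4263, 0.0475], [194.0, 297.0]), (0.59, [0.3917, -0.0494, 0.007], [354.0, 302.0])]
tipbox [(0.85, [0.6422, 0.4456, 0.0762], [188.0, 218.0]), (0.18, [0.5706, -0.3344, 0.0772], [451.0, 239.0])]
[0.3025175  0.60339098 0.25331986] [ 2.30301325e-01  9.73119365e-01 -2.04654906e-05 -3.20509958e-06] 1.0002669856888793
```

```bash
python3 - <<'E'
import cv2
a=cv2.imread("pics/side1.png");b=cv2.imread("pics/top1.png")
a=cv2.resize(a[150:390,190:510],None,fx=2.5,fy=2.5,interpolation=cv2.INTER_CUBIC);cv2.imwrite("pics/s2.png",a)
b=cv2.resize(b[140:380,180:500],None,fx=2.5,fy=2.5,interpolation=cv2.INTER_CUBIC);cv2.imwrite("pics/t2.png",b)
E
```

```text
(no output)
```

View pics/s2.png

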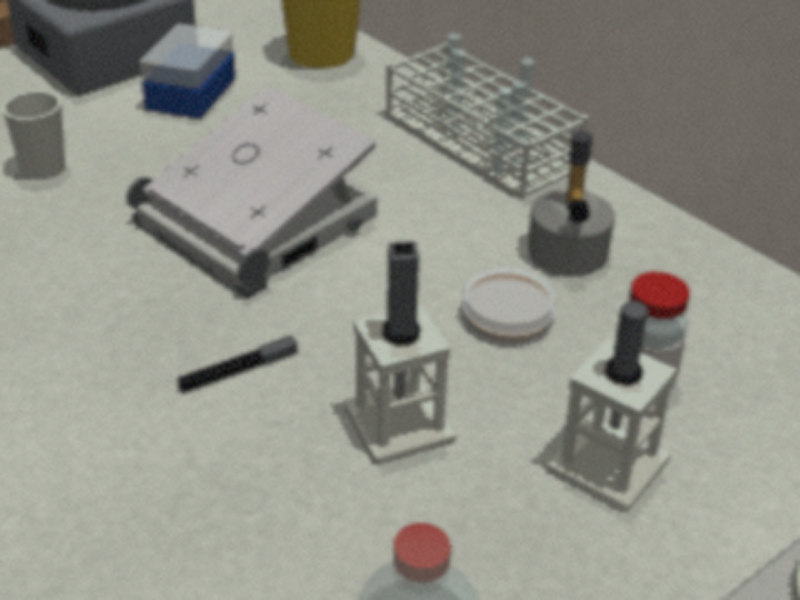

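View pics/t2.png

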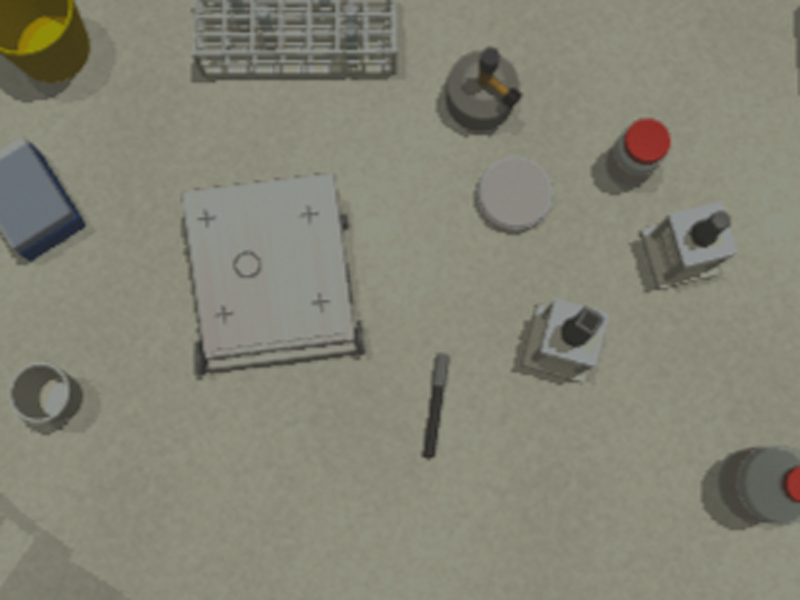

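The side crop shows the square probe's handle top at (402,245) and collar at (402,330). The ring is at (246,153), with four crosses around it. The top crop shows the handle top at (589,319) and the ring at (247,264). I'll triangulate these.

```bash
python3 - <<'E'
from h import *
ps,Es=cam("side");pt,Et=cam("top")
S=lambda u,v:ray(ps,Es,190+u/2.5,150+v/2.5)
T=lambda u,v:ray(pt,Et,180+u/2.5,140+v/2.5)
P={"handle":((402,245),(589,319)),"collar":((402,328),(575,331)),"ring":((246,153),(247,264)),
"FL":((260,109),(207,217)),"FR":((325,152),(309,214)),"NL":((191,171),(224,313)),"NR":((258,211),(320,302))}
X={}
for k,(a,b) in P.items(): X[k]=tri([S(*a),T(*b)]); print(k,X[k].round(4))
A=np.array([X[k] for k in ["ring","FL","FR","NL","NR"]]);c=A.mean(0);n=np.linalg.svd(A-c)[2][2];n*=np.sign(n[2])
print(n,"tilt",np.arccos(n[2]),"azim of upslope",np.arctan2(-n[1],-n[0]), (A-c)@n)
w,E=cam("wrist");s=ctrl.get_state();Rt=R.from_quat(s["tcp_rot"]).as_matrix()
Ei=np.linalg.inv(E);print("cam in tool",Rt.T@(Ei[:3,3]-s["eef_pos"]),(Rt.T@Ei[:3,:3]).round(3).tolist(),w["fx"])
print(Rt.round(3).tolist())
E
```

```text
handle [ 0.4665 -0.2022  0.2046]
collar [ 0.4667 -0.2033  0.1156]
ring [0.5551 0.1728 0.0771]
FL [0.6077 0.2187 0.0949]
FR [0.6111 0.0987 0.0928]
NL [0.4991 0.2015 0.0611]
NR [0.5115 0.0873 0.0625]
[-0.29194331 -0.02185992  0.95618578] tilt 0.29711263277372235 azim of upslope 0.07473780865282799 [-3.92012052e-04  2.84438311e-04 -1.06890574e-04 -2.30669526e-05
  2.37531268e-04]
cam in tool [ 0.07505596 -0.00057462 -0.12085969] [[0.001, -0.956, -0.292], [1.0, 0.001, 0.0], [0.0, -0.292, 0.956]] 380.01896709270625
[[-0.894, 0.448, 0.0], [0.448, 0.894, 0.0], [-0.0, 0.0, -1.0]]
```

Units first: shifts go in shares of 50 cm and turns go in shares of 360 degrees. So -409 mm / 500 = -0.818, -365 mm / 500 = -0.73.

Emit:
send_rows(rows="0 0 0 -0.12 -0.08 -0.008 1;0 0 0 -0.22 -0.15 -0.016 1;0 0 0 -0.33 -0.22 -0.024 1;0 0 0 -0.43 -0.29 -0.034 1;0 0 0 -0.53 -0.36 -0.034 1;0 0 0 -0.63 -0.426 -0.034 1;0 0 0 -0.73 -0.492 -0.034 1;0 0 0 -0.818 -0.552 -0.034 1")

```text
time: 2.55
eef_pos: [0.5453, 0.1713, 0.2707]
tcp_rot: [0.231, 0.973, 0.0, 0.0]
contact_force: [0.4, 0.7, -0.4]
opening: 0.998
finger_force: 0.0
```

Emit:
send_rows(rows="0 0 0 0 0 0 1;0 0 0 0 0 0 1")

```text
time: 2.8
eef_pos: [0.5443, 0.1734, 0.2703]
tcp_rot: [0.231, 0.973, 0.0, -0.0]
contact_force: [-1.3, -0.2, -1.0]
opening: 1.002
finger_force: 0.0
```

```bash
python3 - <<'E'
from h import *
p,E=cam("wrist");save(p,"w1.png");s=ctrl.get_state();print(s["time"],s["eef_pos"],s["qpos"])
print(find(p,E,"ring"),find(p,E,"stage"))
for X in [(.5551,.1728,.0771),(.6077,.2187,.0949),(.6111,.0987,.0928),(.4991,.2015,.0611),(.5115,.0873,.0625)]: print(proj(p,E,X).round(1))
np.savez("w1.npz",E=E,k=[p[c] for c in("fx","fy","cx","cy")])
E
```

```text
2.85 [0.5440079  0.17404118 0.27029705] [ 1.31892426e-01  4.54406134e-02  1.81867101e+00  3.99434261e-04
  1.27767817e+00 -9.74895623e-01]
[(0.83, [0.5549, 0.1517, 0.0793], [303.0, 238.0])] [(0.88, [0.545, 0.1517, 0.0759], [298.0, 227.0]), (0.45, [0.5551, 0.1564, 0.0812], [308.0, 236.0])]
[325.5 226.8]
[403.4 263.1]
[278.6 322.8]
[326.2 150.2]
[217.7 221.8]
```

View pics/w1.png

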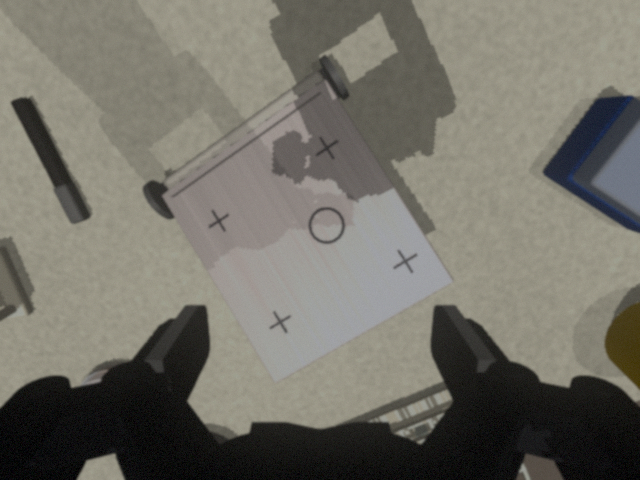

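Ring at (326,225) and crosses at (327,149), (218,220), (404,261), (280,322), all within about 2 px of my projections. Next, the probe.

Scaled: -371 mm / 500 = -0.742, -318 mm / 500 = -0.636.

Emit:
send_rows(rows="0 0 0 -0.028 -0.106 -0.03 1;0 0 0 -0.056 -0.212 -0.06 1;0 0 0 -0.084 -0.318 -0.06 1;0 0 0 -0.114 -0.424 -0.06 1;0 0 0 -0.142 -0.53 -0.06 1;0 0 0 -0.17 -0.636 -0.06 1;0 0 0 -0.198 -0.742 -0.06 1;0 0 0 -0.198 -0.742 -0.06 1")

```text
time: 3.95
eef_pos: [0.4662, -0.2044, 0.3004]
tcp_rot: [0.232, 0.973, -0.0, 0.0]
contact_force: [-0.2, 0.1, 0.3]
opening: 1.001
finger_force: 0.0
```

Emit:
send_rows(rows="0 0 0 0 0 0 1;0 0 0 0 0 0 1")

```text
time: 4.2
eef_pos: [0.4671, -0.201, 0.3004]
tcp_rot: [0.229, 0.973, 0.0, 0.0]
contact_force: [-0.4, -0.4, -0.1]
opening: 0.997
finger_force: 0.0
```

```bash
python3 - <<'E'
from h import *
z=np.load("w1.npz");k=dict(zip(("fx","fy","cx","cy"),z["k"]))
ps,Es=cam("side");pt,Et=cam("top")
S=lambda u,v:ray(ps,Es,190+u/2.5,150+v/2.5)
T=lambda u,v:ray(pt,Et,180+u/2.5,140+v/2.5)
P={"ring":((246,153),(247,264),(326.5,225.5)),
"FL":((260,109),(207,217),(404.5,261)),"FR":((325,152),(309,214),(280,322)),"NL":((191,171),(224,313),(327,149)),"NR":((258,211),(320,302),(218.5,220))}
X={q:tri([S(*a),T(*b),ray(k,z["E"],*c)]) for q,(a,b,c) in P.items()}
for q in X: print(q,X[q].round(4))
A=np.array(list(X.values()));c=A.mean(0);n=np.linalg.svd(A-c)[2][2];n*=np.sign(n[2])
print(n,"tilt",np.arccos(n[2]),"az",np.arctan2(-n[1],-n[0]), (A-c)@n)
p,E=cam("wrist");save(p,"w2.png");s=ctrl.get_state();print(s["time"],s["eef_pos"],s["qpos"])
print(find(p,E,"probe"));print(proj(p,E,(.4665,-.2022,.2045)),proj(p,E,(.4665,-.2022,.118)))
np.savez("w2.npz",E=E,k=[p[c] for c in("fx","fy","cx","cy")])
E
```

```text
ring [0.5551 0.1734 0.0765]
FL [0.6077 0.2195 0.0941]
FR [0.6114 0.0994 0.092 ]
NL [0.499  0.202  0.0607]
NR [0.5113 0.0879 0.0618]
[-0.28869015 -0.02308949  0.95714412] tilt 0.29382147147984494 az 0.07981029224167863 [-3.68121922e-04  2.41621881e-04 -7.15961327e-05  4.40076822e-06
  1.93695405e-04]
4.35 [ 0.46698252 -0.20142793  0.30038773] [-6.06984151e-01 -1.21767353e-01  1.92574461e+00  7.35764247e-05
  1.33751317e+00 -1.71520265e+00]
[(0.75, [0.457, -0.1974, 0.2011], [319.0, 234.0])]
[318.91932198 252.78784855] [319.16033235 218.29056898]
```

View pics/w2.png

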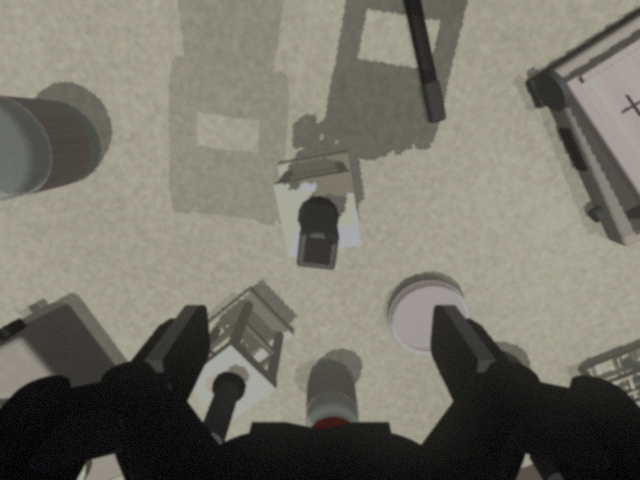

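The square handle's top sits at about (318,250), turned slightly in the image. I'll zoom in to get its angle.

```bash
python3 - <<'E'
import cv2,numpy as np
a=cv2.imread("pics/w2.png")[180:300,250:410];a=np.clip(a.astype(float)*1.6,0,255).astype(np.uint8)
cv2.imwrite("pics/c2.png",cv2.resize(a,None,fx=5,fy=5,interpolation=cv2.INTER_CUBIC))
E
```

```text
(no output)
```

View pics/c2.png

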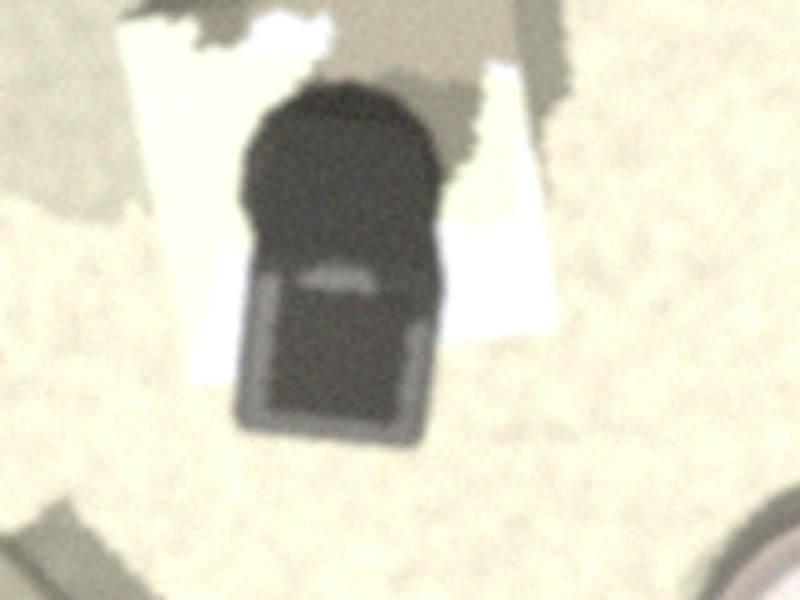

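Scaled: 135 mm / 500 = 0.27, 1.5 mm / 500 = 0.003, 6 degrees / 360 = 0.0167.

Emit:
send_rows(rows="0 0 0.0167 0.003 -0.002 0.08 1;0 0 0.0167 0.003 -0.002 0.16 1;0 0 0.0167 0.003 -0.002 0.22 1;0 0 0.0167 0.003 -0.002 0.27 1;0 0 0.0167 0.003 -0.002 0.27 1;0 0 0.0167 0.003 -0.002 0.27 1")

```text
time: 5.15
eef_pos: [0.4655, -0.2031, 0.1665]
tcp_rot: [0.281, 0.96, -0.0, 0.001]
contact_force: [-0.0, 0.3, 0.4]
opening: 1.003
finger_force: 0.0
```

Emit:
send_rows(rows="0 0 0 0 0 0 -1;0 0 0 0 0 0 -1;0 0 0 0 0 0 -1;0 0 0 0 0 0 -1;0 0 0 0 0 0 -1;0 0 0 0 0 0 -1;0 0 0 0 0 0 -1", grip_force=45)

```text
time: 6.02
eef_pos: [0.465, -0.203, 0.1658]
tcp_rot: [0.281, 0.96, -0.0, 0.0]
contact_force: [-0.4, 1.2, 3.8]
opening: 0.278
finger_force: 48.0
```

Scaled: -135 mm / 500 = -0.27, -115 mm / 500 = -0.23.

Emit:
send_rows(rows="0 0 0 0 0 -0.02 -1;0 0 0 0 0 -0.06 -1;0 0 0 0 0 -0.11 -1;0 0 0 0 0 -0.17 -1;0 0 0 0 0 -0.23 -1;0 0 0 0 0 -0.27 -1;0 0 0 0 0 -0.27 -1;0 0 0 0 0 -0.27 -1")

```text
time: 7.02
eef_pos: [0.4643, -0.2026, 0.2989]
tcp_rot: [0.281, 0.96, 0.0, -0.001]
contact_force: [0.6, 0.7, -1.0]
opening: 0.276
finger_force: 47.5
```

```bash
python3 - <<'E'
from h import *
p,E=cam("wrist");save(p,"w3.png");s=ctrl.get_state();print(s["time"],s["eef_pos"],s["qpos"],s["contact_force"],s["opening"])
print(find(p,E,"tip_end"),find(p,E,"probe"))
Rt=R.from_quat(s["tcp_rot"]).as_matrix();print(Rt.round(4).tolist())
print(proj(p,E,s["eef_pos"]+Rt@[0,0,.14]))
ps,Es=cam("side");print(find(ps,Es,"tip_end"),find(ps,Es,"probe"));save(ps,"s3.png")
a=p["color"][100:340,160:480,::-1];b=ps["color"][180:420,200:520,::-1]
cv2.imwrite("pics/c3.png",cv2.resize(np.hstack([a[:, 60:260],b[:,60:260]]),None,fx=2,fy=2,interpolation=cv2.INTER_CUBIC))
E
```

```text
7.075 [ 0.46421779 -0.20251899  0.29859155] [-6.11917756e-01 -1.24059479e-01  1.93106674e+00 -3.17204914e-05
  1.33742381e+00 -1.61312910e+00] [ 0.49321451 -0.13856266 -1.4113209 ] 0.2749597899811442
[(0.44, [0.4621, -0.2004, 0.1617], [322.0, 230.0]), (0.33, [0.7449, -0.1029, 0.0568], [532.0, 366.0])] [(0.76, [0.4553, -0.1985, 0.322], [317.0, 353.0])]
[[-0.8421, 0.5393, -0.0023], [0.5393, 0.8421, 0.0016], [0.0028, 0.0001, -1.0]]
[320.74093949 232.15508542]
[] [(0.89, [0.4571, -0.2089, 0.2468], [350.0, 234.0])]
```

View pics/c3.png

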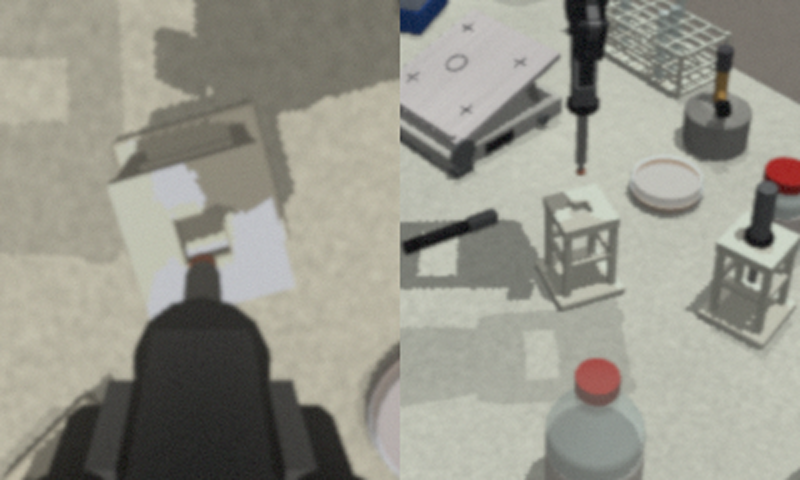

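```bash
cat > tgt.py <<'E'
from h import *
import sys
P=np.array([.5551,.1734,.0765]);n=np.array([-.2887,-.0231,.9571]);n/=np.linalg.norm(n)
def go(gap,L=.1408):
    s=[ctrl.get_state()][0];Rt=R.from_quat(s["tcp_rot"]).as_matrix();t=P+n*(L+gap)
    z=Rt[:,2];ax=np.cross(z,-n);a=np.arcsin(min(1,np.linalg.norm(ax)));ax=ax/(np.linalg.norm(ax)+1e-12)
    print("t",s["time"],"turn deg",np.degrees(Rt.T@ax*a).round(2),"shift mm",(Rt.T@(t-s["eef_pos"])*1e3).round(1),"F.n",round(float(s["contact_force"]@n),2),s["contact_force"].round(2))
E
python3 - <<'E'
from tgt import *
ps,Es=cam("side");p,E=cam("wrist")
X=tri([ray(ps,Es,350.5,266),ray(p,E,321,230.5)]);s=ctrl.get_state();Rt=R.from_quat(s["tcp_rot"]).as_matrix()
print("tip in tool",Rt.T@(X-s["eef_pos"]));go(.03)
E
```

```text
tip in tool [0.00029649 0.00027049 0.14212264]
t 7.425 turn deg [-10.18 -13.45  -0.  ] shift mm [166.2 335.7  60.1] F.n -1.2 [ 0.07  0.04 -1.23]
```

Scaled: 336 mm / 500 = 0.672, 166 mm / 500 = 0.332, -13.5 degrees / 360 = -0.0375.

Emit:
send_rows(rows="-0.0028 -0.0042 0 0.03 0.06 0 -1;-0.0069 -0.0097 0 0.074 0.15 0.004 -1;-0.0125 -0.0167 0 0.122 0.246 0.024 -1;-0.0167 -0.0222 0 0.168 0.34 0.05 -1;-0.0208 -0.0278 0 0.216 0.436 0.076 -1;-0.025 -0.0333 0 0.262 0.528 0.1 -1;-0.0278 -0.0367 0 0.3 0.606 0.116 -1;-0.0283 -0.0375 0 0.332 0.672 0.12 -1")

```text
time: 8.43
eef_pos: [0.5053, 0.1713, 0.2393]
tcp_rot: [0.277, 0.95, 0.052, 0.137]
contact_force: [-0.3, -0.9, -0.7]
opening: 0.274
finger_force: 47.5
```

Emit:
send_rows(rows="0 0 0 0 0 0 -1;0 0 0 0 0 0 -1;0 0 0 0 0 0 -1")

```text
time: 8.8
eef_pos: [0.5064, 0.1686, 0.2405]
tcp_rot: [0.279, 0.949, 0.052, 0.138]
contact_force: [0.6, 0.1, -0.7]
opening: 0.278
finger_force: 47.6
```

```bash
python3 - <<'E'
from tgt import *
go(.03);go(.03)
p,E=cam("wrist");ps,Es=cam("side");pt,Et=cam("top");s=ctrl.get_state();Rt=R.from_quat(s["tcp_rot"]).as_matrix();T=s["eef_pos"]+Rt@[0,0,.1408]
print(s["qpos"])
for q,Q in((p,E),(ps,Es),(pt,Et)): print("ring",proj(q,Q,P).round(1),"tip",proj(q,Q,T).round(1))
def crop(q,Q,w,f):
    u,v=proj(q,Q,(P+T)/2).astype(int);return cv2.resize(q["color"][v-w:v+w,u-w:u+w,::-1],(400,400),interpolation=cv2.INTER_CUBIC),(u-w,v-w)
a,oa=crop(p,E,60,0);b,ob=crop(ps,Es,40,0);print(oa,400/120,ob,5)
cv2.imwrite("pics/c4.png",np.hstack([a,b]))
np.savez("w4.npz",E=E,Es=Es,k=[p[c] for c in("fx","fy","cx","cy")])
E
```

```text
t 8.8 turn deg [-0.01  0.12 -0.  ] shift mm [1.  0.3 0.3] F.n -0.84 [ 0.62  0.14 -0.69]
t 8.8 turn deg [-0.01  0.12 -0.  ] shift mm [1.  0.3 0.3] F.n -0.84 [ 0.62  0.14 -0.69]
[ 0.13942568 -0.15913533  2.08764167 -0.02328992  0.91818886 -0.84892608]
ring [320.9 219.9] tip [320.8 232.1]
ring [288.4 211.3] tip [285.8 203.5]
ring [278.6 245.7] tip [277.9 246.4]
(np.int64(260), np.int64(165)) 3.3333333333333335 (np.int64(247), np.int64(167)) 5
```

View pics/c4.png

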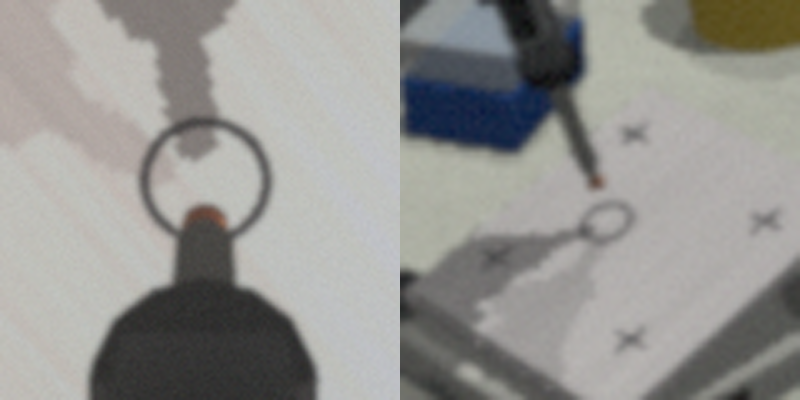

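Tip and ring both show where expected: in the wrist view the ring is at (322,220) and the tip face centre at about (322,232). The side view agrees within 1 px. Now I'll take a force baseline and descend.

```bash
cat >> tgt.py <<'E'
def avg(N=8):
    f=[];g=[];l=[]
    for i in range(N):
        ctrl.read_camera("wrist");s=ctrl.get_state();Rt=R.from_quat(s["tcp_rot"]).as_matrix()
        f.append(s["contact_force"]@n);d=s["eef_pos"]+Rt@[0,0,.1408]-P;g.append(d@n*1e3);l.append(Rt.T@d*1e3);m=np.degrees(np.arccos(-Rt[:,2]@n))
    print("t",round(s["time"],2),"F",np.mean(f).round(2),"+-",np.std(f).round(2),"gap",np.mean(g).round(2),np.std(g).round(2),"tool off",np.mean(l,0).round(2),"tilt err",round(m,2))
E
python3 -c "
from tgt import *
avg(12)"
```

```text
t 9.55 F -1.14 +- 0.4 gap 30.25 0.05 tool off [ -0.82   0.28 -30.25] tilt err 0.09
```

Scaled: 27 mm / 500 = 0.054, 26 mm / 500 = 0.052.

Emit:
send_rows(rows="0 0 0 0.001 0 0.016 -1;0 0 0 0.001 0 0.032 -1;0 0 0 0.001 0 0.044 -1;0 0 0 0.001 0 0.052 -1;0 0 0 0.001 0 0.054 -1;0 0 0 0.001 0 0.054 -1")

```text
time: 10.3
eef_pos: [0.5137, 0.1705, 0.2145]
tcp_rot: [0.278, 0.949, 0.052, 0.138]
contact_force: [-0.3, 0.0, -0.8]
opening: 0.266
finger_force: 47.7
```

```bash
python3 -c "
from tgt import *
avg(10)"
```

```text
t 10.8 F -0.95 +- 0.51 gap 3.4 0.08 tool off [-0.28  0.59 -3.4 ] tilt err 0.1
```

Still free. Stepping down to about 0, then a little beyond, to find contact.

Scaled: 5 mm / 500 = 0.01, 4 mm / 500 = 0.008.

Emit:
send_rows(rows="0 0 0 0 -0.001 0.002 -1;0 0 0 0 -0.001 0.004 -1;0 0 0 0 -0.001 0.006 -1;0 0 0 0 -0.001 0.008 -1;0 0 0 0 -0.001 0.01 -1;0 0 0 0 -0.001 0.01 -1;0 0 0 0 -0.001 0.01 -1")

```text
time: 11.68
eef_pos: [0.5148, 0.1702, 0.2096]
tcp_rot: [0.278, 0.949, 0.052, 0.138]
contact_force: [-1.4, 0.3, -0.1]
opening: 0.277
finger_force: 47.9
```

```bash
python3 -c "
from tgt import *
avg(14)"
```

```text
t 12.38 F 1.06 +- 0.48 gap -1.76 0.02 tool off [-0.15 -0.04  1.76] tilt err 0.1
```

Scaled: 0.5 mm / 500 = 0.001.

Emit:
send_rows(rows="0 0 0 0 0 0.001 -1;0 0 0 0 0 0.001 -1;0 0 0 0 0 0.001 -1")

```text
time: 12.75
eef_pos: [0.515, 0.1702, 0.209]
tcp_rot: [0.278, 0.949, 0.052, 0.138]
contact_force: [-1.1, -0.7, 1.2]
opening: 0.276
finger_force: 47.9
```

```bash
python3 - <<'E'
from tgt import *
avg(40)
p,E=cam("wrist");ps,Es=cam("side");s=ctrl.get_state();print(proj(p,E,P),proj(ps,Es,P))
u,v=proj(p,E,P).astype(int);a=cv2.resize(p["color"][v-40:v+60,u-50:u+50,::-1],(400,400),interpolation=cv2.INTER_CUBIC)
u,v=proj(ps,Es,P).astype(int);b=cv2.resize(ps["color"][v-40:v+20,u-30:u+30,::-1],(400,400),interpolation=cv2.INTER_CUBIC)
cv2.imwrite("pics/c5.png",np.hstack([a,b]))
E
```

```text
t 14.75 F 0.81 +- 0.45 gap -2.28 0.01 tool off [-0.14 -0.04  2.28] tilt err 0.09
[320.66869723 232.78972413] [288.3890482  211.28848396]
```

View pics/c5.png

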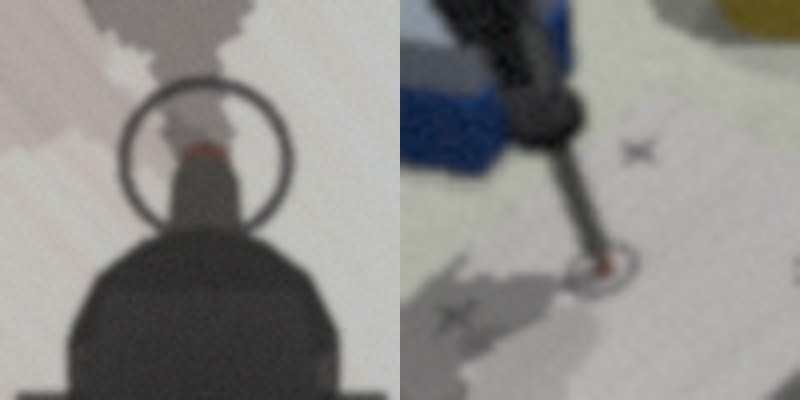

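The tip sits centred in the ring. The force suggests it is about 3.8 mm in, so I'll press 1 mm more.

Scaled: 1 mm / 500 = 0.002, 0.5 mm / 500 = 0.001.

Emit:
send_rows(rows="0 0 0 0 0 0.001 -1;0 0 0 0 0 0.002 -1;0 0 0 0 0 0.002 -1;0 0 0 0 0 0.002 -1")

```text
time: 15.35
eef_pos: [0.5153, 0.1702, 0.2081]
tcp_rot: [0.278, 0.949, 0.052, 0.138]
contact_force: [0.2, -0.1, 1.3]
opening: 0.275
finger_force: 47.9
```

```bash
python3 -c "
from tgt import *
avg(60)"
```

```text
t 18.35 F 1.19 +- 0.47 gap -3.29 0.01 tool off [-0.13 -0.04  3.29] tilt err 0.09
```

```bash
python3 -c "
from plant import ctrl
print(ctrl.sign_off())"
```

```text
the job is handed in; nothing more can be done
None
```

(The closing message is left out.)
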